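Cover the four biscuit jars with their own lids

TASK

The bakery is closing: put on each of the four stoneware jars the wooden lid that fits it (large round, small round, square, oval), taking the lids by their grips. Lower each lid gently until its plug is down in the mouth and its board lies flat on the rim, with straight sides in line with the jar's, and leave the jars standing where they are.

Things in the scene. Friction and masses are not known exactly. Their poses are not given: they have to be found in the camera images.
- jar_large_round: Open blue-grey stoneware jar with a bare clay foot, round, the larger of the two round ones, standing upright on the steel tray or on a cork mat (both 3 mm thick), loose, about 1 kg, 70 mm high, mouth 84 mm across, 98 mm across outside; ring cookies inside, at least 5 mm lower than the lid's plug reaches. Origin: centre of its underside; z up.
- jar_small_round: Open blue-grey stoneware jar with a bare clay foot, round, the smaller of the two round ones, standing upright on the steel tray or on a cork mat (both 3 mm thick), loose, about 1 kg, 70 mm high, mouth 56 mm across, 70 mm across outside; biscuits inside, at least 5 mm lower than the lid's plug reaches. Origin: centre of its underside; z up.
- jar_square: Open blue-grey stoneware jar with a bare clay foot, square with rounded corners, standing upright on the steel tray or on a cork mat (both 3 mm thick), loose, about 1 kg, 70 mm high, mouth 76 x 76 mm, 90 x 90 mm outside, sides along its x and y; biscuits inside, at least 5 mm lower than the lid's plug reaches. Origin: centre of its underside; z up.
- jar_oval: Open blue-grey stoneware jar with a bare clay foot, oval (straight long sides, round ends), standing upright on the steel tray or on a cork mat (both 3 mm thick), loose, about 1 kg, 70 mm high, mouth 96 mm long (x) by 60 mm wide (y), 110 x 74 mm outside; a croissant inside, at least 5 mm lower than the lid's plug reaches. Origin: centre of its underside; z up.
- lid_large_round: Light wooden lid, round, the larger of the two round ones, on the counter, 0.12 kg: round board 104 mm across, plug 68 mm across, both 10 mm thick (plug below, bevelled, 8 mm play in the mouth; the board rests on the rim). On top a dark bar to grip, 44 mm long (x), 16 thick (y), 20 to 48 mm above the origin. Origin: centre of the plug's underside, z up; seated it is 60 mm above the jar's.
- lid_small_round: Light wooden lid, round, the smaller of the two round ones, on the counter, 0.12 kg: round board 76 mm across, plug 40 mm across, both 10 mm thick (plug below, bevelled, 8 mm play in the mouth; the board rests on the rim). On top a dark bar to grip, 44 mm long (x), 16 thick (y), 20 to 48 mm above the origin. Origin: centre of the plug's underside, z up; seated it is 60 mm above the jar's.
- lid_square: Light wooden lid, square with rounded corners, on the counter, 0.12 kg: board 96 x 96 mm (sides along x, y), plug 60 x 60 mm, both 10 mm thick (plug below, bevelled, 8 mm play in the mouth; the board rests on the rim). On top a dark bar to grip, 44 mm long (x), 16 thick (y), 20 to 48 mm above the origin. Origin: centre of the plug's underside, z up; seated it is 60 mm above the jar's.
- lid_oval: Light wooden lid, oval (straight long sides, round ends), on the counter, 0.12 kg: board 116 (x) by 80 mm (y), plug 80 x 44 mm, both 10 mm thick (plug below, bevelled, 8 mm play in the mouth; the board rests on the rim). On top a dark bar to grip, 44 mm long (x), 16 thick (y), 20 to 48 mm above the origin. Origin: centre of the plug's underside, z up; seated it is 60 mm above the jar's.

How it is judged (in metres and radians):
At the end, for the whole second after the job is handed in: Each lid rests on the jar of its own shape: centred within 12 mm, flat (tilt under 0.06 rad), board on the rim (origin 56 to 64 mm above the jar's), the square and oval ones within 0.25 rad of in line with their jar; no jar is more than 30 mm from where it stood (horizontal distance between lid_large_round and jar_large_round below 0.012 m and z of lid_large_round in the frame of jar_large_round between 0.056 and 0.064 m and angle between each of lid_large_round, lid_small_round, lid_square, lid_oval's own z axis and vertical below 0.06 rad and linear speed of each of lid_large_round, lid_small_round, lid_square, lid_oval below 0.02 m/s and distance of each of jar_large_round, jar_small_round, jar_square, jar_oval from where it was at the start of the episode below 0.03 m and horizontal distance between lid_small_round and jar_small_round below 0.012 m and z of lid_small_round in the frame of jar_small_round between 0.056 and 0.064 m and horizontal distance between lid_square and jar_square below 0.012 m and z of lid_square in the frame of jar_square between 0.056 and 0.064 m and (angle between the x axis of lid_square and the x axis of jar_square, either way round below 0.25 rad or angle between the x axis of lid_square and the y axis of jar_square, either way round below 0.25 rad) and horizontal distance between lid_oval and jar_oval below 0.012 m and z of lid_oval in the frame of jar_oval between 0.056 and 0.064 m and angle between the x axis of lid_oval and the x axis of jar_oval, either way round below 0.25 rad); the robot touches nothing.
It fails at once if a jar is pushed more than 30 mm from its place or tipped (distance of any of jar_large_round, jar_small_round, jar_square, jar_oval from where it was at the start of the episode above 0.03 m or angle between any of jar_large_round, jar_small_round, jar_square, jar_oval's own z axis and vertical above 0.2 rad).
It fails at once if a lid is slammed or forced on a jar (more than 60 N) (contact force between any of lid_large_round, lid_small_round, lid_square, lid_oval and jar_large_round above 60 N or contact force between any of lid_large_round, lid_small_round, lid_square, lid_oval and jar_small_round above 60 N or contact force between any of lid_large_round, lid_small_round, lid_square, lid_oval and jar_square above 60 N or contact force between any of lid_large_round, lid_small_round, lid_square, lid_oval and jar_oval above 60 N).
It also fails if it takes over 93 s, if anything falls off the work surface, if the arm or the gripper's body presses on something with over 40 N, if the wrist force passes 120 N, or if a joint passes its speed limit or range.

ROBOT

A 7-joint arm with a two-finger parallel gripper is mounted at the origin on a cart in front of the work surface, level with it; the furniture and walls round the work are solid. World frame = base frame: x ahead of the robot, y to its left, z up, the work surface at z = 0. Lengths are in mm, angles in rad, forces in N, time in s.
With the tool pointing down it reaches from about 425 to 975 mm from the base axis. Payload 16.7 kg.
Tool frame: the origin (TCP) lies between the finger pads; the fingertips stand 14 mm ahead of it and the grasp point (between the pads) lies 5 mm behind it; z points along the fingers, y is the line along which they close (so a half turn about z gives the same grasp; the last joint's range is limited). The gripper opens to 85 mm and grips with 20 to 120 N. Pads are 22 mm wide; open, the fingers measure 114 mm over their backs; the gripper's body (76 mm by 85 mm) begins 54 mm behind the grasp point. The pads swing forward as they close: fully open they stand 13 mm farther back than shut.
Start: joints at [-1.444, 0.426, 0.074, 1.606, -0.034, 1.111, -0.067], TCP at [183.821, 649.451, 245.302] pointing down, gripper open.
Joint ranges: [-2.85, 2.85], [-0.5, 2.14], [-1.23, 1.37], [0.21, 2.46], [-1.02, 4.16], [0.16, 2.05], [-2.73, 2.73]. Speed limits (rad/s): [1.89, 1.89, 2.39, 2.39, 3.01, 3.01, 3.01].

INTERFACE

Orientations are given as a rotation vector (axis times angle).
In Python, from cell import env gives the robot as it stands. The module is installed in compiled form; this text tells all that it offers.
- The arm moves only by the tool move_arm, never from a script. Its argument "rows" is a list that holds one entry, the list of rows, each a list of 5 numbers: the closure, from 0 (fully open) to 1 (shut), then the shift along the tool's x, y, z in mm, then the turn about the tool's z in rad. A call has 1 to 8 rows; each row is the pose to reach, as a shift and turn from the pose commanded when the call began, along the tool's axes at that moment; what a row does not reach only later rows make up. A row lasts 1/10 s, in which the tool goes at most 50 mm and 8.59 degrees, less where a joint would pass 70% of its speed; a pose out of reach is approached as far as the arm can. A call with a gripper value outside its range is refused whole. The fingers move at their own pace and stop on an object; "force" is the grip in N (left out, the last holds). Time passes only in rows, so rows that repeat a pose let the fingers close. It gives the time, the measured TCP pose, the force, the opening and the grip force at its end, in the units of the state.
- env.state(): the state, without advancing time (a new reading comes with each control period).
- env.get_image(name): name is "scene" or "side" or "wrist"; returns a dict with "image" (420x560x3 uint8, blue, green, red), "mtx" (3x3 intrinsics, pixels), "R" (3x3) and "t" (3): a world point X has camera coordinates R X + t. Camera axes: x right, y down, z forward; pixel columns grow to the right and rows downward; lengths in mm; the calibration is good to about 2 mm. The wrist camera is an equidistant fisheye: a pixel r from the principal point sees the ray r / f radians off the axis. A picture is of the moment at which its call begins. There is no depth.
- env.job_done(): hands the job in; it is judged then, once.
Trained networks look in the newest picture that a camera, given by its name, has taken for a name from the list of things; names that differ only in an ending like _2 or _b are one class to them, and where a whole thing is asked for, a point or a joint stands for the part that bears it (a point fixed in the world has none). Each returns a list of dicts, best first, with "confidence" (0 to 1); they miss things now and then, are a little off and sometimes report something else, mostly with a low value. They report only what shows in the picture. A call takes as long as a camera call.
- env.masks_of(thing, camera): "region" (420x560 bool, what is visible of it) and "box" ([left, top, right, bottom] in pixels, round what is visible of it).
The state is a dict: "clock": time; "qpos": joint angles; "joint_vel": joint speeds; "joint_torque": joint torques, N m; "ee_pos": TCP position; "orientation": TCP orientation; "contact_force": force on the tool from outside, world axes, zero at the start; "wrist_torque": the same for the moment, N m; "finger_gap": opening from 0.0 (shut) to 1.0 (fully open); "gripper_force": force on a finger pad.
Only numpy, scipy, OpenCV 4.12 (cv2) and the standard library are available. Lean on these libraries where they do the work, as an engineer would, in place of code of your own. Each camera call takes 0.05 s, during which the arm holds its last target. There are 200 camera calls.

## Working session

There is one attempt and no reset: what is moved stays moved. The work goes in short steps, Python scripts to look and compute and a tool call to move; the robot and the scene stay as the last step left them, time stands still between calls to the robot, and variables do not carry over. Pictures are saved under pics/ and viewed, at most 18 in all, crops included, and the job is handed in when it is done.

Besides the shell and the picture viewer there is one more tool, called after "Emit:" by a JSON object that holds its "name" and its "arguments". move_arm: Moves the arm, as the interface text tells. Its arguments: {"type":"object","properties":{"rows":{"type":"array"},"force":{"type":"number"}},"required":["rows"]}

```bash
mkdir -p pics
cat > h.py <<'E'
import numpy as np, cv2
from cell import env
from scipy.spatial.transform import Rotation as Ro
L=['large_round','small_round','square','oval']
def ray(im,u,v,fish=False):
    K=im['mtx'];x=(u-K[0,2])/K[0,0];y=(v-K[1,2])/K[1,1]
    if fish:
        r=np.hypot(x,y)+1e-9;d=np.array([np.sin(r)*x/r,np.sin(r)*y/r,np.cos(r)])
    else: d=np.array([x,y,1.])
    R=np.array(im['R']);return -R.T@im['t'],R.T@d
def onz(im,u,v,z,fish=False):
    c,d=ray(im,u,v,fish);return (c+d*(z-c[2])/d[2])
E
python3 - <<'E'
from h import *
print(env.state())
for c in ['scene','side']:
    im=env.get_image(c);cv2.imwrite(f'pics/{c}0.png',im['image'])
    print(c,-im['R'].T@im['t'],im['R'][2])
    for p in ['jar_','lid_']:
        for l in L:
            for m in env.masks_of(p+l,c)[:2]:
                ys,xs=np.where(m['region']);print(p+l,round(m['confidence'],2),m['box'],len(xs),onz(im,xs.mean(),ys.mean(),73 if p=='jar_' else 25).round())
im=env.get_image('wrist');cv2.imwrite('pics/wrist0.png',im['image'])
E
```

```text
{'clock': 0.0, 'qpos': array([-1.44450195,  0.42672127,  0.07384981,  1.60661753, -0.03408428,
        1.1107721 , -0.06713918]), 'joint_vel': array([ 2.22010905e-03, -7.66915315e-04, -2.24957154e-03, -4.10889089e-05,
        9.39577924e-04, -4.06020170e-04, -2.53572202e-03]), 'joint_torque': array([ 1.03572100e-03, -9.49826717e+01,  3.76118660e+00, -4.63517368e+01,
        1.91562600e-02,  1.02352153e-02, -7.24984488e-06]), 'ee_pos': array([183.73550098, 649.11129667, 244.61306269]), 'orientation': array([-4.31934116e-01, -3.11168941e+00,  1.97486806e-03]), 'contact_force': array([0.53455865, 0.16028864, 0.33166646]), 'wrist_torque': array([-0.00627494,  0.00768719,  0.04255156]), 'gripper_force': 0.0, 'finger_gap': 0.998062398008742}
scene [ 220.97425524 -448.06062185  780.82136334] [ 0.27329368  0.55444051 -0.78607015]
jar_large_round 0.6 [336.1, 207.1, 389.5, 262.2] 2431 [577. -83.  73.]
jar_small_round 0.69 [253.1, 126.7, 287.1, 167.5] 1086 [523. 200.  73.]
jar_small_round 0.69 [366.3, 289.2, 410.9, 348.7] 2339 [ 526. -248.   73.]
jar_oval 0.41 [332.1, 205.4, 385.0, 260.4] 2457 
[... 310 characters left out ...]
37521908 -736.24023459  553.39318399] [-0.03066541  0.84715466 -0.53046076]
jar_large_round 0.9 [301.1, 225.3, 354.2, 285.8] 2905 [ 591. -105.   73.]
jar_small_round 0.94 [280.5, 160.1, 308.4, 189.9] 803 [537. 193.  73.]
jar_square 0.91 [290.8, 131.4, 336.9, 171.5] 1306 [583. 313.  73.]
jar_oval 0.75 [279.8, 188.5, 334.0, 238.4] 1951 [553.  42.  73.]
jar_oval 0.23 [211.8, 262.4, 272.0, 305.2] 2122 [ 459. -186.   73.]
lid_large_round 0.88 [211.7, 263.4, 273.8, 303.7] 2032 [ 450. -131.   25.]
lid_small_round 0.79 [214.9, 219.6, 255.3, 253.4] 807 [422.  13.  25.]
lid_square 0.73 [211.9, 164.8, 254.6, 189.6] 852 [383. 265.  25.]
lid_oval 0.61 [270.6, 308.2, 334.7, 363.9] 2729 [ 552. -238.   25.]
```

View pics/scene0.png

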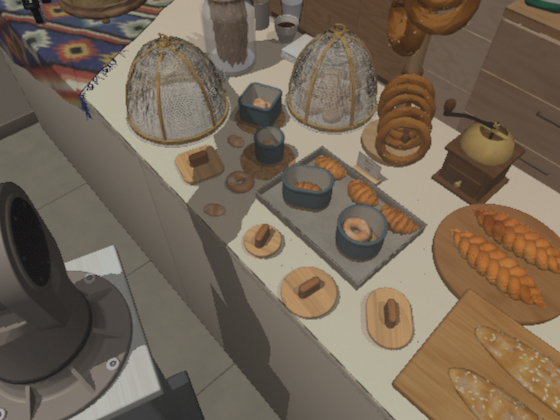

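View pics/side0.png

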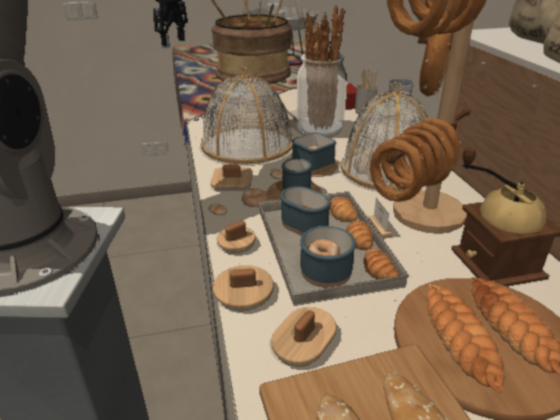

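View pics/wrist0.png

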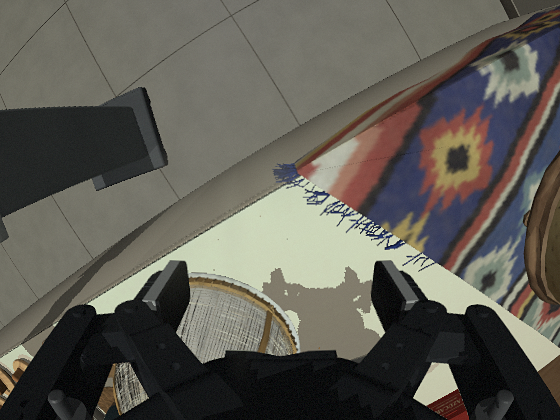

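The scene shows four jars (square ~(260,103), small round (270,145), oval (307,185), large round (360,230)) and four lids (square (200,162), small (262,240), large (309,290), oval (389,316)), with a wire dome close to the square lid. I'll fit the poses by silhouette next.

```bash
cat > fit.py <<'E'
from h import *
from scipy.optimize import minimize
def shape(n,kind):
    t=np.linspace(0,2*np.pi,48,endpoint=False);c=np.c_[np.cos(t),np.sin(t)]
    a,b={'jar':{'large_round':(98,98),'small_round':(70,70),'square':(90,90),'oval':(110,74)},'lid':{'large_round':(104,104),'small_round':(76,76),'square':(96,96),'oval':(116,80)}}[kind][n]
    r=12 if n=='square' else b/2
    return c*r+np.sign(c.round(9))*[a/2-r,b/2-r]
def ext(s,z0,z1): return np.vstack([np.c_[s,0*s[:,0]+z] for z in (z0,z1)])
bar=np.array([[x,y] for x in(-22,22) for y in(-8,8)],float)
def parts(n,kind): return [ext(shape(n,'jar'),3,73)] if kind=='jar' else [ext(shape(n,'lid'),10,20),ext(bar,20,48)]
def proj(im,P,p,fish=False):
    c,s=np.cos(p[2]),np.sin(p[2]);X=np.c_[P[:,0]*c-P[:,1]*s+p[0],P[:,0]*s+P[:,1]*c+p[1],P[:,2]+(p[3] if len(p)>3 else 0)]
    q=X@im['R'].T+im['t']
    if fish:
        r=np.hypot(q[:,0],q[:,1])+1e-9;th=np.arctan2(r,q[:,2]);q=np.c_[q[:,0]/r*th,q[:,1]/r*th]
    else: q=q[:,:2]/q[:,2:]
    return q*[im['mtx'][0,0],im['mtx'][1,1]]+im['mtx'][:2,2]
def draw(im,hulls,S=4):
    m=np.zeros((420*S,560*S),np.uint8)
    for h in hulls: cv2.fillConvexPoly(m,cv2.convexHull(((h+.5)*S).astype(np.float32)).astype(np.int32),255)
    return cv2.resize(m,(560,420),interpolation=cv2.INTER_AREA)/255.
def fit(n,kind,obs,p0,yaws,fish=False):
    # obs: list of (im, mask, barmask or None)
    P=parts(n,kind)
    def cost(p):
        c=0
        for im,m,bm in obs:
            h=[proj(im,q,p,fish) for q in P]
            c+=np.abs(draw(im,h)-m).sum()/m.sum()
            if bm is not None: c+=.7*np.abs(draw(im,h[1:])-bm).sum()/max(bm.sum(),1)
        return c
    best=None
    for y in yaws:
        r=minimize(cost,[p0[0],p0[1],y],method='Nelder-Mead',options=dict(initial_simplex=np.array([p0[0],p0[1],y])+np.array([[-5,-4,-.15],[12,0,0],[0,12,0],[0,0,.3]]),maxiter=120,xatol=.1,fatol=1e-3))
        if best is None or r.fun<best.fun: best=r
    return best.x,best.fun
def barmask(im,m):
    g=im['image'].astype(float); v=g.sum(2)
    d=cv2.dilate(m.astype(np.uint8),np.ones((3,3)))>0
    t,_=cv2.threshold(v[m].clip(0,765).astype(np.float32)[None].astype(np.uint16)//3,0,255,cv2.THRESH_OTSU) if False else (np.percentile(v[m],80)*.55,0)
    b=(d&(v<t)).astype(np.uint8)
    k,l,st,_=cv2.connectedComponentsWithStats(b)
    return (l==1+np.argmax(st[1:,4])).astype(float) if k>1 else b.astype(float)
E
cat > a.py <<'E'
from fit import *
import json
C={'jar_large_round':(360,232),'jar_small_round':(270,147),'jar_square':(260,105),'jar_oval':(307,185),'lid_large_round':(310,293),'lid_small_round':(263,240),'lid_square':(200,165),'lid_oval':(388,318)}
G={'jar_large_round':(585,-95),'jar_small_round':(530,200),'jar_square':(583,313),'jar_oval':(553,42),'lid_large_round':(447,-130),'lid_small_round':(420,12),'lid_square':(380,263),'lid_oval':(550,-236)}
ims={c:env.get_image(c) for c in('scene','side')}
allm=[m for n in C for m in env.masks_of(n,'scene')]
out={};vis=ims['scene']['image'].copy()
for n in C:
    k,l=n.split('_',1);obs=[]
    b=[m for m in allm if abs((m['box'][0]+m['box'][2])/2-C[n][0])<12 and abs((m['box'][1]+m['box'][3])/2-C[n][1])<12]
    if b: obs.append((ims['scene'],b[0]['region']))
    s=env.masks_of(n,'side')
    if s: obs.append((ims['side'],s[0]['region']))
    obs=[(i,m.astype(float),barmask(i,m) if k=='lid' else None) for i,m in obs]
    yaws=np.arange(0,np.pi,np.pi/(6 if k=='lid' or l=='oval' else 6)) if not(k=='jar' and 'round' in l) else [0]
    if l=='square' and k=='jar': yaws=[-.5,0,.5]
    p,f=fit(l,k,obs,G[n],yaws);out[n]=list(p);print(n,len(obs),p.round(2),round(f,3))
    for q in parts(l,k): cv2.polylines(vis,[cv2.convexHull(proj(ims['scene'],q,p).astype(np.float32)).astype(np.int32)],True,(0,255,0),1)
json.dump(out,open('poses.json','w'))
cv2.imwrite('pics/fit0.png',cv2.resize(vis[70:370,150:450],(600,600),interpolation=cv2.INTER_CUBIC))
E
python3 a.py
```

```text
jar_large_round 2 [ 5.9491e+02 -6.1010e+01  3.7000e-01] 0.17
jar_small_round 2 [5.3781e+02 2.3589e+02 4.6000e-01] 0.56
jar_square 2 [583.49 375.47   0.94] 0.419
jar_oval 1 [557.78 108.14   0.7 ] 0.214
lid_large_round 2 [ 449.65 -122.05    3.43] 1.842
lid_small_round 0 [ 4.15e+02  8.00e+00 -1.50e-01] 0.0
lid_square 2 [381.41 272.77   3.2 ] 0.649
lid_oval 2 [ 552.93 -228.26    0.95] 2.26
```

View pics/fit0.png

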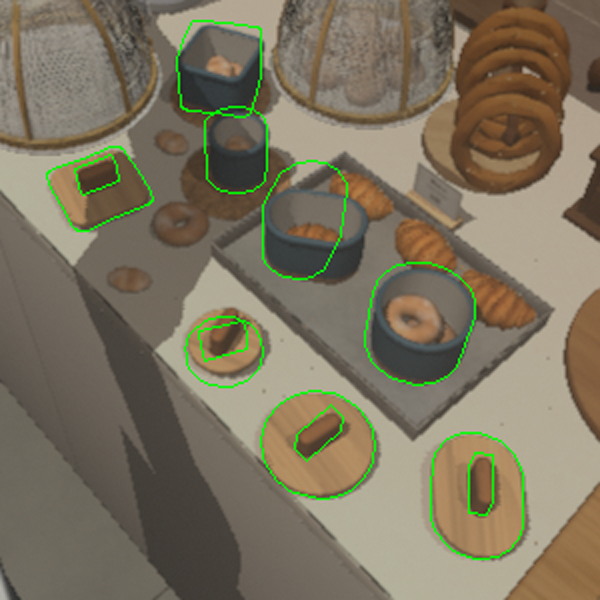

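The overlay agrees well for jars and lids; the oval jar's yaw is doubtful, and the bars and small lid need a close look. I'll go above the work with the wrist camera.

```bash
cat > mv.py <<'E'
from h import *
def go(x=None,y=None,z=None,psi=None,yaw=None):
    """shift/turn in tool axes from current pose to world target; psi=angle of tool x"""
    s=env.state();R=Ro.from_rotvec(s['orientation']).as_matrix();e=s['ee_pos']
    t=np.array([e[i] if v is None else v for i,v in enumerate((x,y,z))])
    c=np.arctan2(R[1,0],R[0,0]);d=R.T@(t-e);turn=0
    if yaw is not None:
        turn=-((yaw-c+np.pi/2)%np.pi-np.pi/2)
    if psi is not None: turn=-((psi-c+np.pi)%(2*np.pi)-np.pi)
    print('at',e.round(1),'psi',c.round(3),'q7',s['qpos'][6].round(2),'F',np.array(s['contact_force']).round(1),'gap',round(s['finger_gap'],2),'-> shift',d.round(1),'turn',round(turn,3),'or turn',round(turn-np.sign(turn)*np.pi,3),'clock',round(s['clock'],2))
E
python3 - <<'E'
from mv import *
im=env.get_image('wrist');R=Ro.from_rotvec(env.state()['orientation']).as_matrix()
c=-im['R'].T@im['t'];print('cam in tool',(R.T@(c-env.state()['ee_pos'])).round(1),'axes',(im['R']@R).round(2),im['mtx'])
go(430,180,350)
s=env.get_image('scene')
for u,v in [(185,137),(130,118),(220,120),(168,40)]: print(onz(s,u,v,0).round())
E
```

```text
cam in tool [  73.     0.2 -128.9] axes [[-0.    1.   -0.  ]
 [-0.96 -0.   -0.28]
 [-0.28  0.    0.96]] [[325.1922621    0.         280.25045407]
 [  0.         325.1922621  208.16643626]
 [  0.           0.           1.        ]]
at [183.8 649.5 245.3] psi 2.866 q7 -0.07 F [-1.3  0.2  0.3] gap 1.0 -> shift [-364.7 -384.6 -104.7] turn 0 or turn 0.0 clock 1.9
[383. 387.   0.]
[281. 516.   0.]
[484. 407.   0.]
[477. 812.   0.]
```

Emit:
{"name": "move_arm", "arguments": {"rows": [[[0,0,0,-50,0],[0,0,0,-105,0],[0,-33,-35,-105,0],[0,-66,-70,-105,0],[0,-100,-105,-105,0],[0,-133,-140,-105,0],[0,-166,-175,-105,0],[0,-200,-210,-105,0]]]}}

```text
clock: 2.75
ee_pos: [319.6, 391.1, 350.5]
orientation: [-0.432, -3.112, -0.001]
contact_force: [0.9, 0.7, 1.5]
finger_gap: 0.997
gripper_force: 0.0
```

Run:
```python
from mv import *
go(400,220,300,psi=3.2)
```

```text
at [319.6 391.1 350.5] psi 2.866 q7 0.3 F [0.9 0.7 1.5] gap 1.0 -> shift [-123.9 -142.7   50.4] turn -0.334 or turn 2.807 clock 2.75
```

Emit:
{"name": "move_arm", "arguments": {"rows": [[[0,-31,-36,0,-0.1],[0,-62,-72,0,-0.2],[0,-93,-108,0,-0.33],[0,-124,-143,0,-0.33],[0,-124,-143,50,-0.33],[0,-124,-143,50,-0.33]]]}}

```text
clock: 3.35
ee_pos: [397.8, 219.3, 296.8]
orientation: [0.081, -3.136, 0.006]
contact_force: [-1.1, -0.2, -0.3]
finger_gap: 1.0
gripper_force: 0.0
```

Run:
```python
from mv import *
im=env.get_image('wrist');cv2.imwrite('pics/w1.png',im['image'])
for p in ['jar_','lid_']:
    for l in L:
        for m in env.masks_of(p+l,'wrist')[:2]:
            print(p+l,round(m['confidence'],2),np.round(m['box']))
```

```text
jar_large_round 0.84 [ 61. 258. 130. 314.]
jar_small_round 0.82 [258. 247. 313. 314.]
jar_square 0.9 [341. 265. 384. 347.]
jar_oval 0.59 [159. 245. 216. 323.]
lid_large_round 0.6 [ 38. 167.  88. 230.]
lid_small_round 0.65 [114. 157. 164. 212.]
lid_square 0.62 [292. 126. 366. 200.]
lid_oval 0.66 [  6. 224.  52. 278.]
```

View pics/w1.png

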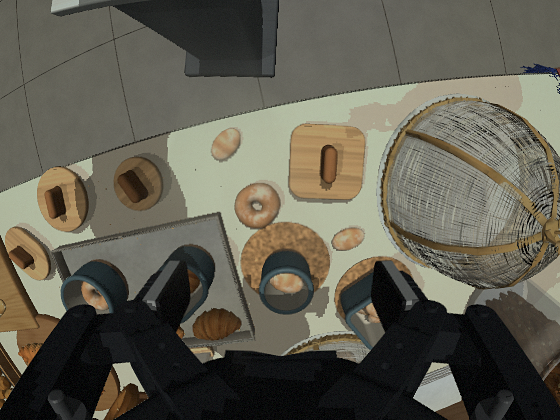

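All lids are clear in the wrist view (square (328,163), small (139,184), large (63,199), oval (28,253)); the jars are partly hidden by the fingers. I'll fit the lids here.

```bash
cat > b.py <<'E'
from fit import *
import json,sys
from mv import go
# usage: b.py picname thing...
out=json.load(open('poses.json'))
im=env.get_image('wrist');vis=im['image'].copy()
for n in sys.argv[2:]:
    k,l=n.split('_',1);ms=env.masks_of(n,'wrist')
    if not ms: print(n,'none');continue
    m=ms[0]['region'];obs=[(im,m.astype(float),barmask(im,m) if k=='lid' else None)]
    yaws=[0] if k=='jar' and 'round' in l else [0,.5,1,1.6,2.1,2.6]
    p,f=fit(l,k,obs,out[n][:2],yaws,True)
    print(n,round(ms[0]['confidence'],2),np.round(p,2),round(f,3),'old',np.round(out[n],2),'bar px',obs[0][2].sum() if k=='lid' else '')
    out[n]=list(p)
    for q in parts(l,k): cv2.polylines(vis,[cv2.convexHull(proj(im,q,p,True).astype(np.float32)).astype(np.int32)],True,(0,255,0),1)
json.dump(out,open('poses.json','w'))
cv2.imwrite(f'pics/{sys.argv[1]}.png',cv2.resize(vis[100:400,0:400],(800,600),interpolation=cv2.INTER_CUBIC))
E
python3 b.py f1 lid_square lid_small_round lid_large_round lid_oval
```

```text
lid_square 0.77 [379.72 276.76   3.16] 1.031 old [381.41 272.77   3.2 ] bar px 267.0
lid_small_round 0.63 [419.46  24.12   3.69] 0.541 old [ 4.15e+02  8.00e+00 -1.50e-01] bar px 397.0
lid_large_round 0.77 [ 4.4744e+02 -1.1732e+02  2.1000e-01] 0.422 old [ 449.65 -122.05    3.43] bar px 372.0
lid_oval 0.75 [ 550.89 -224.19    1.17] 0.501 old [ 552.93 -228.26    0.95] bar px 272.0
```

View pics/f1.png

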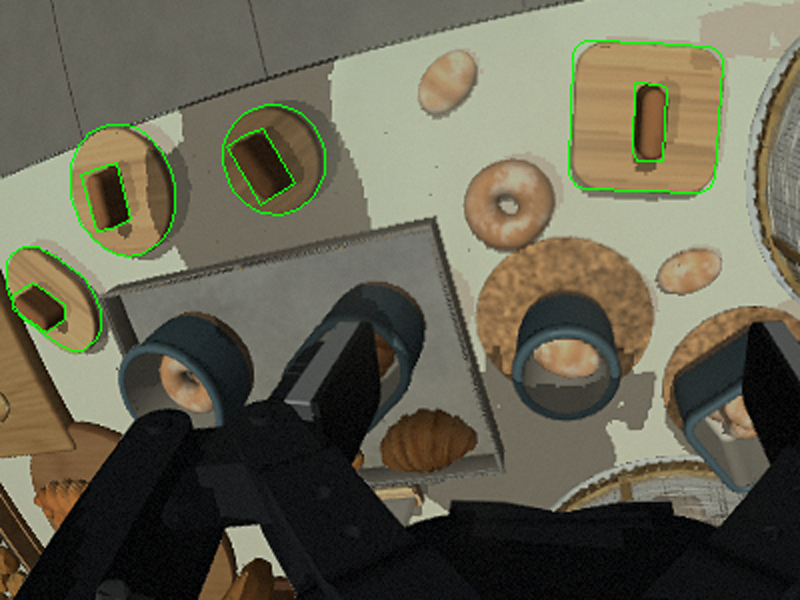

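Overlays agree closely. Next, a forward view for the jars.

Run:
```python
from mv import *
go(590,140,330)
```

```text
at [399.4 221.6 300.4] psi -3.087 q7 0.98 F [0.1 1.  0.7] gap 1.0 -> shift [-185.9  -91.8  -29.6] turn 0 or turn 0.0 clock 4.05
```

Emit:
{"name": "move_arm", "arguments": {"rows": [[[0,-40,-19,-30,0],[0,-80,-38,-30,0],[0,-120,-57,-30,0],[0,-160,-77,-30,0],[0,-186,-92,-30,0],[0,-186,-92,-30,0]]]}}

```text
clock: 4.65
ee_pos: [592.8, 137.1, 329.6]
orientation: [-0.079, 3.14, -0.004]
contact_force: [-0.9, -0.4, -0.6]
finger_gap: 1.001
gripper_force: 0.0
```

```bash
python3 b.py f2 jar_square jar_small_round jar_oval jar_large_round; python3 -c "
from mv import *;go(380,275,180,yaw=3.16)"
```

```text
jar_square 0.62 [580.37 374.23   2.32] 0.096 old [583.49 375.47   0.94] bar px 
jar_small_round 0.7 [5.3778e+02 2.3365e+02 1.8000e-01] 0.071 old [5.3781e+02 2.3589e+02 4.6000e-01] bar px 
jar_oval 0.56 [554.71  86.28   2.47] 0.026 old [557.78 108.14   0.7 ] bar px 
jar_large_round none
at [589.4 140.5 330.4] psi -3.086 q7 1.43 F [-0.4  0.3  0.6] gap 1.0 -> shift [201.6 145.8 150.5] turn 0.037 or turn -3.105 clock 4.9
```

View pics/f2.png

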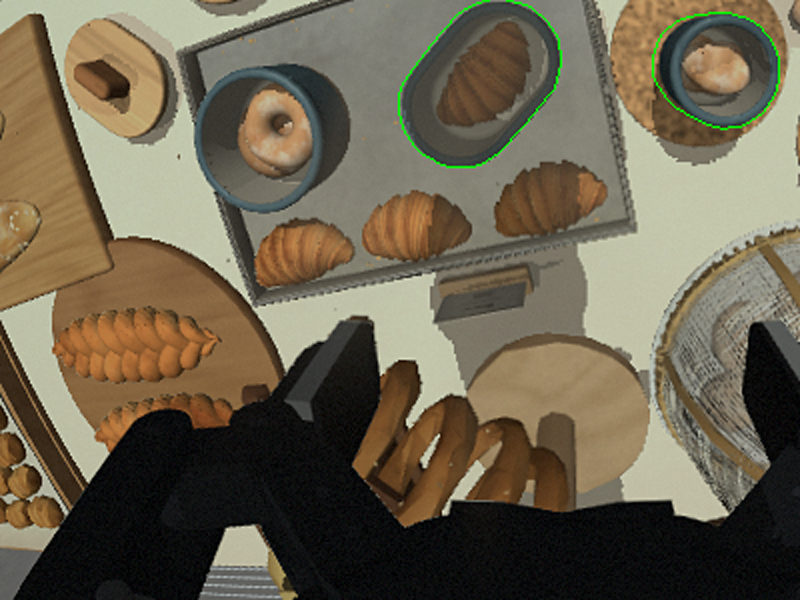

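Square, small and oval jars overlay well. The large jar at (260,138) in the crop was missed by the network, so I keep its scene/side fit for now. Going to the square lid.

Emit:
{"name": "move_arm", "arguments": {"rows": [[[0.5,40,29,15,0.04],[0.5,80,58,30,0.04],[0.5,120,87,50,0.04],[0.5,160,116,75,0.04],[0.5,202,146,110,0.04],[0.5,202,146,150,0.04],[0.5,202,146,150,0.04]]]}}

```text
clock: 5.6
ee_pos: [376.2, 274.9, 177.2]
orientation: [0.03, -3.138, 0.004]
contact_force: [0.2, -1.7, 0.4]
finger_gap: 0.498
gripper_force: 0.0
```

```bash
python3 b.py f3 lid_square;  python3 -c "
from mv import *
import json;p=json.load(open('poses.json'))['lid_square'];go(p[0],p[1],37,yaw=p[2])"
```

```text
lid_square 0.9 [379.56 277.13   3.16] 1.819 old [379.72 276.76   3.16] bar px 323.0
at [379.8 274.6 180.2] psi -3.126 q7 0.91 F [-0.   1.   1.2] gap 0.5 -> shift [  0.    2.7 143.2] turn -0.003 or turn 3.139 clock 5.7
```

Emit:
{"name": "move_arm", "arguments": {"rows": [[[0.5,0,1,45,0],[0.5,0,2,90,0],[0.5,0,2,120,0],[0.5,0,2,135,0],[0.5,0,2,143,0],[0.5,0,2,143,0],[1,0,2,143,0],[1,0,2,143,0]]], "force": 40}}

```text
clock: 6.5
ee_pos: [381.4, 277.2, 38.7]
orientation: [-0.022, 3.14, 0.003]
contact_force: [-1.6, -0.5, 20.2]
finger_gap: 0.188
gripper_force: 39.8
```

Emit:
{"name": "move_arm", "arguments": {"rows": [[[1,0,0,0,0],[1,0,0,0,0],[1,0,0,0,0],[1,0,0,-20,0],[1,0,0,-60,0],[1,0,0,-105,0],[1,0,0,-150,0],[1,0,0,-150,0]]]}}

```text
clock: 7.3
ee_pos: [382.7, 278.3, 193.3]
orientation: [-0.022, 3.136, 0.012]
contact_force: [-0.3, 0.2, -1.4]
finger_gap: 0.183
gripper_force: 40.1
```

```bash
python3 -c "
from mv import *
import json;p=json.load(open('poses.json'))['jar_square'];go(p[0],p[1],190,psi=p[2]);R=Ro.from_rotvec(env.state()['orientation']).as_matrix();print(R.round(3))
im=env.get_image('wrist');cv2.imwrite('pics/w4.png',im['image'])"
```

```text
at [382.7 278.3 193.3] psi -3.128 q7 0.91 F [-0.3  0.2 -1.4] gap 0.18 -> shift [-199.    93.1    5.2] turn 0.838 or turn -2.304 clock 7.3
[[-1.    -0.014  0.006]
 [-0.014  1.     0.008]
 [-0.006  0.008 -1.   ]]
```

View pics/w4.png

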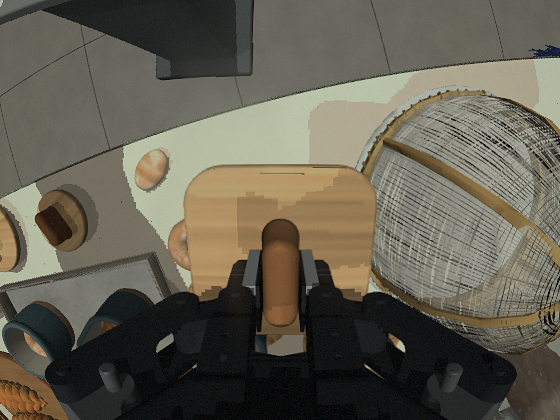

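The square lid is firmly held by its bar. Carrying it to the square jar.

Emit:
{"name": "move_arm", "arguments": {"rows": [[[1,-20,8,-20,0.1],[1,-60,24,-30,0.24],[1,-100,45,-30,0.38],[1,-140,65,-30,0.52],[1,-180,84,-30,0.66],[1,-199,93,-30,0.8],[1,-199,93,-30,0.84],[1,-199,93,-30,0.84]]]}}

```text
clock: 8.15
ee_pos: [578.1, 372.1, 215.8]
orientation: [-1.262, -2.877, 0.004]
contact_force: [-1.1, 0.0, -1.4]
finger_gap: 0.184
gripper_force: 40.1
```

```bash
python3 -c "
from mv import *
import json;p=json.load(open('poses.json'))['jar_square'];go(p[0],p[1],103,psi=p[2])
im=env.get_image('wrist')['image'];s=env.get_image('side')['image'];a=env.get_image('scene')['image']
v=np.hstack([cv2.resize(im,(400,300)),cv2.resize(a[40:190,180:380],(400,300))]);cv2.imwrite('pics/w5.png',v)"
```

```text
at [578.1 372.1 215.8] psi 2.315 q7 0.34 F [-1.1  0.  -1.4] gap 0.18 -> shift [1.000e-01 3.400e+00 1.128e+02] turn -0.002 or turn 3.139 clock 8.15
```

View pics/w5.png

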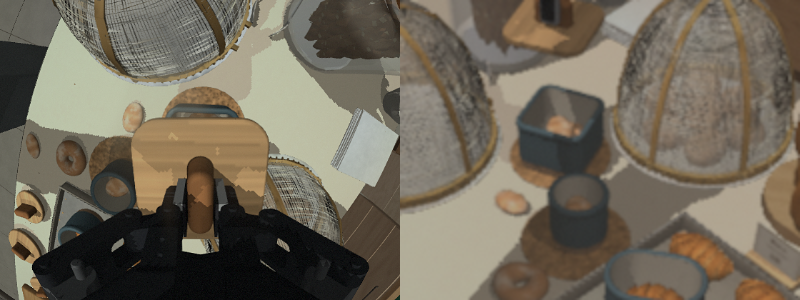

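```bash
python3 -c "
from mv import *
im=env.get_image('scene')
for q in [(286,110),(332,132),(377,115)]: print(onz(im,*q,0).round())"
```

```text
[652. 367.   0.]
[716. 243.   0.]
[852. 246.  -0.]
```

Emit:
{"name": "move_arm", "arguments": {"rows": [[[1,0,2,40,0],[1,0,3,75,0],[1,0,3,93,0],[1,0,3,98,0],[1,0,3,98,0]]]}}

```text
clock: 8.85
ee_pos: [580.5, 374.3, 119.7]
orientation: [1.261, 2.878, -0.0]
contact_force: [0.4, 0.1, -0.5]
finger_gap: 0.187
gripper_force: 40.0
```

Emit:
{"name": "move_arm", "arguments": {"rows": [[[1,0,0,4,0],[1,0,0,8,0],[1,0,0,11,0],[1,0,0,13,0],[1,0,0,15,0],[1,0,0,17,0],[1,0,0,18,0],[1,0,0,18,0]]]}}

```text
clock: 9.65
ee_pos: [580.4, 374.5, 102.1]
orientation: [-1.261, -2.877, -0.001]
contact_force: [-5.9, -2.1, 11.0]
finger_gap: 0.186
gripper_force: 41.7
```

Emit:
{"name": "move_arm", "arguments": {"rows": [[[0.6,0,0,0,0],[0.6,0,0,0,0],[0.5,0,0,-15,0],[0.5,0,0,-50,0],[0.5,0,0,-100,0],[0.5,0,0,-150,0],[0.5,0,0,-200,0],[0.5,0,0,-200,0]]]}}

```text
clock: 10.45
ee_pos: [582.9, 374.9, 309.9]
orientation: [1.26, 2.873, 0.014]
contact_force: [-0.1, -0.8, 0.2]
finger_gap: 0.499
gripper_force: 0.0
```

```bash
cat > chk.py <<'E'
# chk.py lid x y pic : fit lid at height in wrist picture (63 above)
from fit import *
import sys,json,fit as F
from mv import go
l=sys.argv[1];P=json.load(open('poses.json'));j=P['jar_'+l]
im=env.get_image('wrist');ms=env.masks_of('lid_'+l,'wrist')
old=F.parts
F.parts=lambda n,k:[q+[0,0,63] for q in old(n,k)]
vis=im['image'].copy()
for m in ms[:2]:
    m0=m['region'];p,f=F.fit(l,'lid',[(im,m0.astype(float),barmask(im,m0))],j[:2],[0,.5,1,1.6,2.1,2.6],True)
    print(l,m['confidence'],np.round(m['box']),p.round(2),round(f,3),'jar',np.round(j,2))
    for q in F.parts(l,'lid'): cv2.polylines(vis,[cv2.convexHull(proj(im,q,p,True).astype(np.float32)).astype(np.int32)],True,(0,255,0),1)
s=env.get_image('scene')
a=s['image'][40:280,170:490]
cv2.imwrite(f'pics/{sys.argv[2]}.png',np.hstack([cv2.resize(vis,(400,300)),cv2.resize(a,(400,300))]))
E
python3 chk.py square c1;python3 -c "
from mv import *
go(419.5,24,250,yaw=3.69)"
```

```text
at [580.2 374.4 301.9] psi 2.316 q7 0.31 F [0.3 0.5 0.2] gap 0.5 -> shift [-148.7 -355.7   51.7] turn -1.374 or turn 1.767 clock 10.6
```

View pics/c1.png

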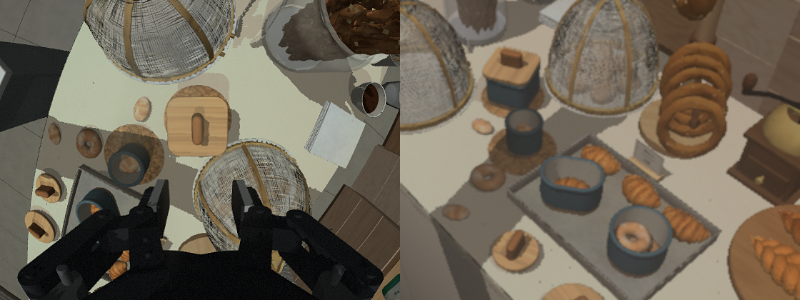

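Square lid sits flat and in line on its jar (wrist crop (200,120)). Next, the small round lid.

Emit:
{"name": "move_arm", "arguments": {"rows": [[[0.5,-19,-45,0,-0.14],[0.5,-38,-90,0,-0.28],[0.5,-56,-135,0,-0.42],[0.5,-75,-180,0,-0.56],[0.5,-94,-225,10,-0.7],[0.5,-113,-270,20,-0.84],[0.5,-132,-315,35,-0.98],[0.5,-149,-356,52,-1.12]]]}}

```text
clock: 11.4
ee_pos: [418.0, 21.8, 248.3]
orientation: [0.469, -3.105, -0.0]
contact_force: [1.3, -1.7, -0.1]
finger_gap: 0.505
gripper_force: 0.0
```

Emit:
{"name": "move_arm", "arguments": {"rows": [[[0.5,0,0,20,-0.13],[0.5,0,0,40,-0.25],[0.5,0,0,60,-0.25],[0.5,0,0,60,-0.25]]]}}

```text
clock: 11.8
ee_pos: [417.7, 23.0, 187.1]
orientation: [0.842, -3.021, 0.002]
contact_force: [-0.1, -0.1, 0.3]
finger_gap: 0.502
gripper_force: 0.0
```

```bash
python3 b.py f4 lid_small_round;  python3 -c "
from mv import *
import json;p=json.load(open('poses.json'))['lid_small_round'];go(p[0],p[1],41,yaw=p[2])"
```

```text
lid_small_round 0.89 [418.32  23.72   0.64] 4.286 old [419.46  24.12   3.69] bar px 147.0
at [419.2  23.3 189.2] psi -2.598 q7 1.97 F [0.  0.3 0.5] gap 0.5 -> shift [  0.3   0.9 148.2] turn -0.095 or turn 3.047 clock 11.9
```

Emit:
{"name": "move_arm", "arguments": {"rows": [[[0.5,0,0,45,0],[0.5,0,0,90,0],[0.5,0,0,125,0],[0.5,0,0,140,0],[0.5,0,0,149,0],[0.5,0,0,149,0],[1,0,0,149,0],[1,0,0,149,0]]]}}

```text
clock: 12.7
ee_pos: [420.5, 23.9, 41.4]
orientation: [-0.844, 3.024, 0.001]
contact_force: [-0.1, -1.6, 15.3]
finger_gap: 0.182
gripper_force: 41.5
```

Emit:
{"name": "move_arm", "arguments": {"rows": [[[1,0,0,0,0],[1,0,0,0,0],[1,0,0,-20,0],[1,0,0,-60,0],[1,0,0,-105,0],[1,0,0,-155,0],[1,0,0,-155,0]]]}}

```text
clock: 13.4
ee_pos: [422.4, 24.1, 201.2]
orientation: [-0.841, 3.016, 0.006]
contact_force: [-0.2, 1.1, -2.5]
finger_gap: 0.187
gripper_force: 39.4
```

```bash
python3 -c "
from mv import *
go(538,234,190,psi=3.0)
v=env.get_image('wrist')['image'];cv2.imwrite('pics/w6.png',cv2.resize(v,(400,300)))"
```

```text
at [422.4  24.1 201.2] psi -2.598 q7 1.97 F [-0.2  1.1 -2.5] gap 0.19 -> shift [-207.4  119.8   13.6] turn 0.685 or turn -2.456 clock 13.4
```

View pics/w6.png

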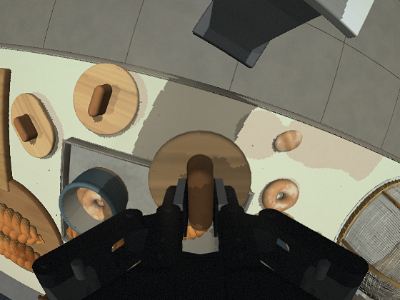

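Emit:
{"name": "move_arm", "arguments": {"rows": [[[1,-25,15,-10,0.05],[1,-65,38,-10,0.15],[1,-105,61,-10,0.25],[1,-145,84,-10,0.35],[1,-185,107,-10,0.4],[1,-207,120,-5,0.4],[1,-207,120,14,0.4],[1,-207,120,14,0.4]]]}}

```text
clock: 14.25
ee_pos: [533.2, 233.2, 178.5]
orientation: [0.227, -3.129, 0.005]
contact_force: [0.0, 0.5, -0.9]
finger_gap: 0.187
gripper_force: 39.4
```

```bash
python3 -c "
from mv import *
go(538,234,125)"
```

```text
at [533.2 233.2 178.5] psi -2.997 q7 1.48 F [ 0.   0.5 -0.9] gap 0.19 -> shift [-5.1  0.3 53.5] turn 0 or turn 0.0 clock 14.25
```

Emit:
{"name": "move_arm", "arguments": {"rows": [[[1,-3,0,20,0],[1,-3,0,40,0],[1,-3,0,53,0],[1,-3,0,53,0],[1,-3,0,53,0]]]}}

```text
clock: 14.75
ee_pos: [537.8, 233.4, 128.9]
orientation: [0.225, -3.133, 0.0]
contact_force: [0.5, -0.3, -1.0]
finger_gap: 0.182
gripper_force: 39.4
```

```bash
python3 -c "
from mv import *
go(538,234,103)"
```

```text
at [537.8 233.4 128.9] psi -2.998 q7 1.53 F [ 0.5 -0.3 -1. ] gap 0.18 -> shift [-0.3  0.5 25.9] turn 0 or turn 0.0 clock 14.75
```

Emit:
{"name": "move_arm", "arguments": {"rows": [[[1,0,0,8,0],[1,0,0,14,0],[1,0,0,18,0],[1,0,0,21,0],[1,0,0,23,0],[1,0,0,24,0],[1,0,0,25,0],[1,0,0,25,0]]]}}

```text
clock: 15.55
ee_pos: [538.0, 233.7, 104.7]
orientation: [-0.225, 3.133, 0.002]
contact_force: [-9.1, -4.3, 24.2]
finger_gap: 0.186
gripper_force: 42.1
```

Emit:
{"name": "move_arm", "arguments": {"rows": [[[0.6,0,0,-1,0],[0.6,0,0,-1,0],[0.5,0,0,-15,0],[0.5,0,0,-50,0],[0.5,0,0,-100,0],[0.5,0,0,-150,0],[0.5,0,0,-190,0],[0.5,0,0,-190,0]]]}}

```text
clock: 16.35
ee_pos: [539.8, 234.0, 299.5]
orientation: [-0.225, 3.127, 0.007]
contact_force: [1.4, -0.7, -0.7]
finger_gap: 0.503
gripper_force: 0.0
```

```bash
python3 chk.py small_round c2;python3 -c "
from mv import *
go(447,-118,200,yaw=3.35)"
```

```text
small_round 0.88 [244. 146. 316. 211.] [535.15 233.82   3.29] 1.998 jar [5.3778e+02 2.3365e+02 1.8000e-01]
at [537.4 233.8 293.6] psi -2.997 q7 1.4 F [-0.6  0.2 -1.2] gap 0.5 -> shift [ 140.  -335.2   93.5] turn -0.064 or turn 3.077 clock 16.5
```

View pics/c2.png

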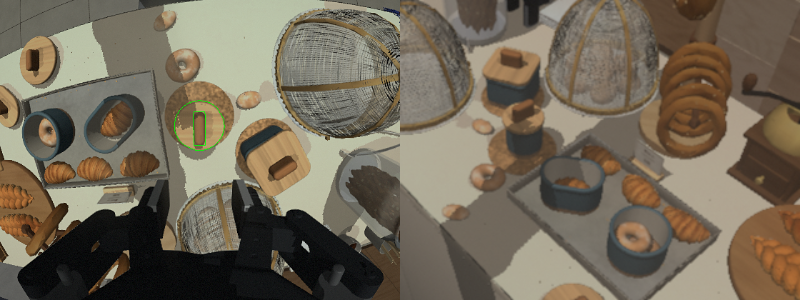

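The small lid is seated (wrist crop (200,125)), about 3 mm off centre. Next, the large round lid.

Emit:
{"name": "move_arm", "arguments": {"rows": [[[0.5,18,-44,0,-0.06],[0.5,36,-88,0,-0.06],[0.5,55,-132,10,-0.06],[0.5,74,-176,20,-0.06],[0.5,92,-220,35,-0.06],[0.5,111,-264,50,-0.06],[0.5,130,-308,70,-0.06],[0.5,140,-335,93,-0.06]]]}}

```text
clock: 17.3
ee_pos: [445.5, -120.4, 199.6]
orientation: [-0.317, 3.125, 0.001]
contact_force: [1.1, 1.2, -0.5]
finger_gap: 0.497
gripper_force: 0.0
```

Emit:
{"name": "move_arm", "arguments": {"rows": [[[0.5,0,0,10,0],[0.5,0,0,15,0],[0.5,0,0,15,0]]]}}

```text
clock: 17.6
ee_pos: [446.9, -117.2, 184.7]
orientation: [0.321, -3.123, 0.001]
contact_force: [-0.1, 1.0, 0.5]
finger_gap: 0.501
gripper_force: 0.0
```

```bash
python3 b.py f5 lid_large_round jar_large_round;  python3 -c "
from mv import *
import json;p=json.load(open('poses.json'))['lid_large_round'];go(p[0],p[1],41,yaw=p[2])"
```

```text
lid_large_round 0.61 [ 4.4780e+02 -1.1881e+02  1.3000e-01] 1.972 old [ 4.4744e+02 -1.1732e+02  2.1000e-01] bar px 286.0
jar_large_round 0.72 [ 5.9832e+02 -6.1940e+01  2.0000e-01] 1.014 old [ 5.9491e+02 -6.1010e+01  3.7000e-01] bar px 
at [ 447.7 -117.   185.7] psi -2.936 q7 2.13 F [-1.3 -0.3 -0.3] gap 0.5 -> shift [  0.3  -1.8 144.7] turn 0.073 or turn -3.068 clock 17.75
```

Emit:
{"name": "move_arm", "arguments": {"rows": [[[0.5,0,-1,45,0.03],[0.5,0,-1,90,0.03],[0.5,0,-1,125,0.03],[0.5,0,-1,138,0.03],[0.5,0,-1,144,0.03],[0.5,0,-1,144,0.03],[1,0,-1,144,0.03],[1,0,-1,144,0.03]]]}}

```text
clock: 18.55
ee_pos: [448.3, -118.6, 42.4]
orientation: [-0.274, 3.128, 0.0]
contact_force: [-1.7, -0.7, 15.4]
finger_gap: 0.174
gripper_force: 43.4
```

Emit:
{"name": "move_arm", "arguments": {"rows": [[[1,0,0,0,0],[1,0,0,0,0],[1,0,0,-20,0],[1,0,0,-60,0],[1,0,0,-105,0],[1,0,0,-150,0],[1,0,0,-150,0]]]}}

```text
clock: 19.25
ee_pos: [449.8, -119.0, 196.1]
orientation: [-0.273, 3.122, 0.003]
contact_force: [-0.2, 1.1, -2.8]
finger_gap: 0.181
gripper_force: 39.6
```

```bash
python3 -c "
from mv import *
im=env.get_image('wrist');s=env.state();T=Ro.from_rotvec(s['orientation']).as_matrix()
A=im['R']@T;o=T.T@(-im['R'].T@im['t']-s['ee_pos'])
def T2(psi): c,s=np.cos(psi),np.sin(psi);return np.array([[c,s,0],[s,-c,0],[0,0,-1]])
t=T2(-3.086);R=A@t.T;c=np.array([589.4,140.5,330.4])+t@o
f=dict(mtx=im['mtx'],R=R,t=-R@c)
from fit import proj
for u,v,z in [(130.5,169,73),(360,134.5,73)]: print(onz(f,u,v,z,True).round(1))
print(o,T2(0)[0])
for p in ([537.8,233.7],[594.9,-61],[598.3,-62]):
  a=np.linspace(0,6.28,60);q=proj(f,np.c_[49*np.cos(a),49*np.sin(a),73+0*a],[*p,0],True);print(p,(q.min(0)*2-[0,200]).round(),(q.max(0)*2-[0,200]).round())
go(595,-61,190)"
```

```text
[590.2 -54.6  73. ]
[534.5 233.8  73. ]
[  72.35935889   -0.20651866 -130.93143972] [1. 0. 0.]
[537.8, 233.7] [640.  -6.] [795. 153.]
[594.9, -61] [191.  70.] [320. 217.]
[598.3, -62] [190.  76.] [319. 221.]
at [ 449.  -118.1  193.9] psi -2.966 q7 2.12 F [-0.3  0.3 -1.7] gap 0.18 -> shift [-153.7   30.7    4.9] turn 0 or turn 0.0 clock 19.3
```

Emit:
{"name": "move_arm", "arguments": {"rows": [[[1,-38,7,0,0],[1,-76,14,0,0],[1,-114,21,0,0],[1,-146,28,0,0],[1,-152,29,15,0],[1,-152,29,40,0],[1,-152,29,62,0],[1,-152,29,62,0]]]}}

```text
clock: 20.1
ee_pos: [589.7, -63.9, 126.1]
orientation: [0.272, -3.124, -0.0]
contact_force: [-1.2, -0.4, -0.3]
finger_gap: 0.179
gripper_force: 39.6
```

Emit:
{"name": "move_arm", "arguments": {"rows": [[[1,0,0,0,0],[1,0,0,0,0]]]}}

```text
clock: 20.3
ee_pos: [592.3, -64.2, 130.2]
orientation: [-0.272, 3.129, -0.0]
contact_force: [-0.1, -0.8, -1.1]
finger_gap: 0.181
gripper_force: 39.6
```

```bash
python3 -c "
from mv import *
go(593,-59,104)"
```

```text
at [592.3 -64.2 130.2] psi -2.968 q7 2.19 F [-0.1 -0.8 -1.1] gap 0.18 -> shift [-1.5  5.  26.2] turn 0 or turn 0.0 clock 20.3
```

Emit:
{"name": "move_arm", "arguments": {"rows": [[[1,-1,5,5,0],[1,-1,5,12,0],[1,-1,5,17,0],[1,-1,5,20,0],[1,-1,5,22,0],[1,-1,5,24,0],[1,-1,5,25,0],[1,-1,5,25,0]]]}}

```text
clock: 21.1
ee_pos: [592.2, -59.1, 105.6]
orientation: [-0.272, 3.129, 0.002]
contact_force: [-10.6, 1.7, 25.8]
finger_gap: 0.179
gripper_force: 43.4
```

Emit:
{"name": "move_arm", "arguments": {"rows": [[[0.6,0,0,-1,0],[0.6,0,0,-1,0],[0.5,0,0,-15,0],[0.5,0,0,-50,0],[0.5,0,0,-100,0],[0.5,0,0,-150,0],[0.5,0,0,-190,0],[0.5,0,0,-190,0]]]}}

```text
clock: 21.9
ee_pos: [594.1, -59.8, 300.3]
orientation: [-0.271, 3.122, 0.0]
contact_force: [0.2, 0.7, -0.2]
finger_gap: 0.501
gripper_force: 0.0
```

```bash
python3 chk.py large_round c3;python3 b.py f6 lid_oval jar_oval; python3 -c "
from mv import *
go(551,-225,190,yaw=1.13)"
```

```text
large_round 0.8 [233. 132. 330. 224.] [591.69 -58.76   3.29] 1.902 jar [ 5.9832e+02 -6.1940e+01  2.0000e-01]
lid_oval 0.88 [ 552.19 -224.48    4.18] 0.806 old [ 550.89 -224.19    1.17] bar px 339.0
jar_oval 0.59 [555.28  86.16   2.41] 0.086 old [554.71  86.28   2.47] bar px 
at [591.7 -58.8 293.5] psi -2.968 q7 2.04 F [0.3 0.2 0.2] gap 0.5 -> shift [  68.7 -156.7  103.6] turn -0.956 or turn 2.186 clock 22.2
```

View pics/c3.png

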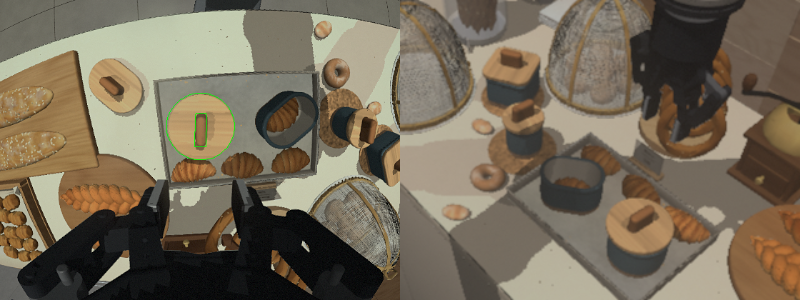

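The large lid is seated well (wrist crop (202,125)). Last, the oval lid: move with the turn of 2.27.

Emit:
{"name": "move_arm", "arguments": {"rows": [[[0.5,9,-20,0,0.14],[0.5,18,-40,0,0.28],[0.5,27,-60,0,0.42],[0.5,36,-80,10,0.56],[0.5,45,-100,20,0.7],[0.5,54,-120,30,0.84],[0.5,63,-140,40,0.98],[0.5,68,-156,50,1.12]]]}}

```text
clock: 23.0
ee_pos: [551.2, -225.5, 243.3]
orientation: [-1.44, -2.791, 0.001]
contact_force: [0.9, 0.1, -0.3]
finger_gap: 0.5
gripper_force: 0.0
```

Emit:
{"name": "move_arm", "arguments": {"rows": [[[0.5,0,0,10,0.14],[0.5,0,0,20,0.28],[0.5,0,0,30,0.42],[0.5,0,0,40,0.56],[0.5,0,0,50,0.7],[0.5,0,0,50,0.84],[0.5,0,0,50,0.98],[0.5,0,0,50,1.12]]]}}

```text
clock: 23.8
ee_pos: [551.8, -224.3, 193.4]
orientation: [-2.703, -1.601, 0.003]
contact_force: [0.5, 0.4, 0.2]
finger_gap: 0.499
gripper_force: 0.0
```

Emit:
{"name": "move_arm", "arguments": {"rows": [[[0.5,0,0,0,0.03],[0.5,0,0,0,0.03]]]}}

```text
clock: 24.0
ee_pos: [552.0, -224.3, 193.8]
orientation: [-2.72, -1.572, 0.002]
contact_force: [1.0, -0.1, 0.2]
finger_gap: 0.502
gripper_force: 0.0
```

```bash
python3 b.py f7 lid_oval; python3 -c "
from mv import *
import json;p=json.load(open('poses.json'))['lid_oval'];go(p[0],p[1],41,yaw=p[2])
im=cv2.imread('pics/f7.png');cv2.imwrite('pics/f7s.png',cv2.resize(im,(400,300)))"
```

```text
lid_oval 0.86 [ 552.65 -225.37    1.05] 1.976 old [ 552.19 -224.48    4.18] bar px 275.0
at [ 552.1 -224.3  194.1] psi 1.049 q7 0.51 F [0.5 0.3 0. ] gap 0.5 -> shift [ -0.6   1.1 153.1] turn 0.002 or turn -3.14 clock 24.1
```

View pics/f7s.png

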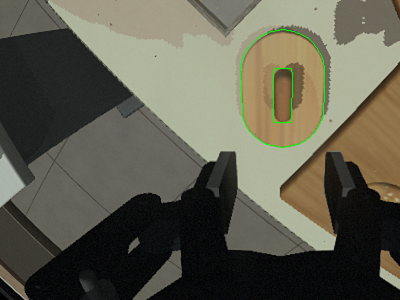

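Aligned with the oval lid (bar at (283,95), parallel to the fingers). Picking it.

Emit:
{"name": "move_arm", "arguments": {"rows": [[[0.5,0,1,45,0],[0.5,0,1,90,0],[0.5,0,1,130,0],[0.5,0,1,146,0],[0.5,0,1,153,0],[0.5,0,1,153,0],[1,0,1,153,0],[1,0,1,153,0]]]}}

```text
clock: 24.9
ee_pos: [553.8, -225.0, 42.5]
orientation: [2.72, 1.569, 0.002]
contact_force: [1.1, 1.5, 12.7]
finger_gap: 0.182
gripper_force: 42.9
```

Emit:
{"name": "move_arm", "arguments": {"rows": [[[1,0,0,0,0],[1,0,0,0,0],[1,0,0,-20,0],[1,0,0,-60,0],[1,0,0,-105,0],[1,0,0,-155,0],[1,0,0,-185,0],[1,0,0,-185,0]]]}}

```text
clock: 25.7
ee_pos: [554.4, -225.7, 230.8]
orientation: [2.718, 1.567, 0.007]
contact_force: [-0.2, 0.4, -2.6]
finger_gap: 0.176
gripper_force: 39.6
```

```bash
python3 -c "
from mv import *
go(555,86,225,psi=2.44)"
```

```text
at [ 554.4 -225.7  230.8] psi 1.046 q7 0.43 F [-0.2  0.4 -2.6] gap 0.18 -> shift [ 270.1 -155.7    5.4] turn -1.394 or turn 1.748 clock 25.7
```

Emit:
{"name": "move_arm", "arguments": {"rows": [[[1,35,-20,0,-0.14],[1,73,-42,0,-0.28],[1,111,-64,0,-0.42],[1,150,-86,0,-0.56],[1,188,-108,0,-0.7],[1,226,-130,0,-0.84],[1,264,-152,0,-0.98],[1,270,-156,5,-1.12]]]}}

```text
clock: 26.5
ee_pos: [553.2, 93.2, 220.7]
orientation: [-1.454, -2.784, -0.001]
contact_force: [0.6, 0.0, -1.6]
finger_gap: 0.178
gripper_force: 39.6
```

Emit:
{"name": "move_arm", "arguments": {"rows": [[[1,0,0,20,-0.13],[1,0,0,50,-0.26],[1,0,0,75,-0.27],[1,0,0,92,-0.27],[1,0,0,92,-0.27],[1,0,0,92,-0.27]]]}}

```text
clock: 27.1
ee_pos: [553.7, 86.7, 129.7]
orientation: [1.087, 2.947, -0.001]
contact_force: [0.2, 0.6, -1.7]
finger_gap: 0.185
gripper_force: 39.6
```

```bash
python3 -c "
from mv import *
go(555,86,104,psi=2.44)
v=env.get_image('wrist')['image'];s=env.get_image('side')['image'][140:290,220:420];cv2.imwrite('pics/w8.png',np.hstack([cv2.resize(v,(400,300)),cv2.resize(s,(400,300))]))"
```

```text
at [553.7  86.7 129.7] psi 2.435 q7 1.16 F [ 0.2  0.6 -1.7] gap 0.19 -> shift [-1.5  0.3 25.7] turn -0.005 or turn 3.136 clock 27.1
```

View pics/w8.png

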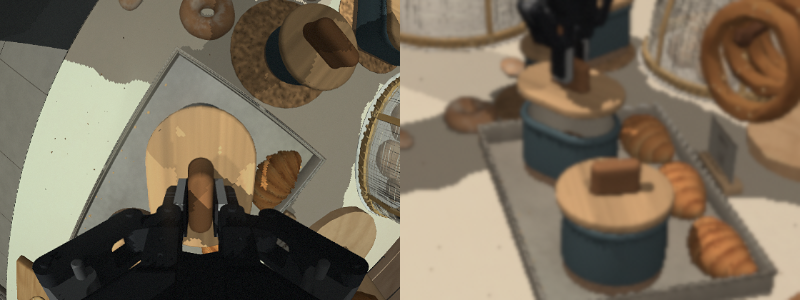

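The oval lid hovers in line right above its jar. Lowering it.

Emit:
{"name": "move_arm", "arguments": {"rows": [[[1,-1,0,8,0],[1,-1,0,14,0],[1,-1,0,18,0],[1,-1,0,20,0],[1,-1,0,22,0],[1,-1,0,24,0],[1,-1,0,25,0],[1,-1,0,25,0]]]}}

```text
clock: 28.0
ee_pos: [554.4, 86.4, 105.6]
orientation: [-1.086, -2.947, -0.002]
contact_force: [-11.0, 1.1, 32.7]
finger_gap: 0.181
gripper_force: 44.2
```

Emit:
{"name": "move_arm", "arguments": {"rows": [[[0.6,0,0,-1,0],[0.6,0,0,-1,0],[0.5,0,0,-15,0],[0.5,0,0,-50,0],[0.5,0,0,-100,0],[0.5,0,0,-150,0],[0.5,0,0,-200,0],[0.5,0,0,-200,0]]]}}

```text
clock: 28.8
ee_pos: [556.5, 85.7, 310.5]
orientation: [1.085, 2.942, 0.008]
contact_force: [0.2, -0.6, -0.8]
finger_gap: 0.497
gripper_force: 0.0
```

```bash
python3 chk.py oval c4
```

```text
oval 0.67 [244. 127. 316. 226.] [555.35  90.18   2.43] 1.236 jar [555.28  86.16   2.41]
```

View pics/c4.png

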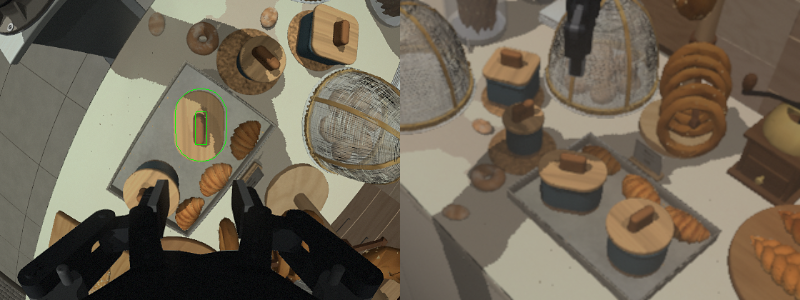

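All four lids lie flat on their jars in both views, and the arm is clear. Handing in.

```bash
python3 -c "
from cell import env
print(env.job_done())"
```

```text
the job is handed in; nothing more can be done
None
```

All four lids are on their matching jars, lying flat and in line in the last camera views, and the job was handed in at about 29 s of the allowed 93 s; the hand-in gave no verdict.

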